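# Check a boring jig's drill bush with a go / no-go plug gauge

### The job

Check the steel drill bush of the boring jig for wear with the larger, light-handled plug gauge from the stand: feel its go end into the bush and slide it in until the handle's shoulder is home against the bush, draw it out, turn the gauge end for end and press its red-marked no-go end lightly and squarely on the mouth of the bush for about a second to confirm that it will not enter. Then lay the gauge gently, either way round, back in the place it came from on the stand and let go. Never force the gauge (keep it below 25 N against the jig), do not drop it, and leave everything else where it is.

Things in the scene. Friction and masses are not known exactly. Their poses are not given: they have to be found in the camera images.
- gauge: double-ended plug gauge, 0.3 kg, 136 mm long, bright hexagonal handle 90 mm long, 24 mm across flats, with a flat shoulder at each end (x = +45 and -45 mm). In the stand two flats are upright: grip across these from above. Origin on the axis, mid-handle; x runs along the gauge to the go end, y across the upright flats, z up. No pose is given while the fingers hold it
- go_end (a point): centre of the go end's front face, on the axis, 77 mm from the gauge's origin at its +x end; axes as the gauge's. The go end is a steel plug 20 mm in diameter, standing 32 mm out of the handle's shoulder, its nose tapering to 17 mm over the last 2.5 mm
- nogo_end (a point): centre of the no-go end's front face, on the axis, 59 mm from the gauge's origin at its -x end; axes as the gauge's. The no-go end is a steel plug 24 mm in diameter, standing 14 mm out of the shoulder, with a red band and red paint on the handle beside it
- jig: boring jig fixed to the bench: plywood base 260 x 220 x 18 mm, two wooden posts 143 mm high and, on their far side, an upright dark steel plate 170 mm wide and 80 mm high that carries the steel drill bush. Black star knobs 72 mm to each side of the bush stand 14 mm proud of its face. Origin on the bench under the base; x points level, towards the robot's side, into the bush; z up
- bush_mark (a point): nominal centre of the bush's mouth, on its flat front face (40 mm in diameter), 88 mm above the bench; axes as the jig's: x points into the bore along its axis. The bush plate is clamped by hand at a height up to 4 mm above or below this mark, and so is the bore; sideways it is true. Bore: 21 mm in diameter, straight, level, 40 mm deep, open behind, rigid
- stand: wooden gauge stand fixed to the bench, base 120 x 190 x 12 mm, with two notched rails, 8 mm thick and 47 mm high, at x = +39 and -39 mm. Origin on the bench under its centre. A gauge lies along its x axis at y = +45 or -45 mm, the handle's ends in V notches of 120 degrees that centre it (bottoms 34 mm above the bench), mid-handle midway between the rails
- place_a (a point): where the handle's middle lies when a gauge lies in the stand's place at y = +45 mm: on the gauge axis, 48 mm above the bench; axes as the stand's
- place_b (a point): the same for the stand's place at y = -45 mm
- small_gauge: second, smaller plug gauge (same 24 mm hexagonal handle and length, but dark handle and thin 12 and 15 mm ends) lying in the other place of the stand; not needed; origin in the middle of its handle
- oilstone: grey oilstone, 180 x 48 mm, in a dark wooden box 200 x 60 mm, 39 mm high; origin under its centre; bystander
- chisel: blue-handled chisel, 240 mm long, lying flat, 26 mm high; origin on the bench under it, near the blade end of the handle; bystander
- rule: steel rule, 300 x 30 mm, 4 mm thick; origin under its centre; bystander
- spray_bottle: clear spray bottle with black trigger head, 76 mm wide, 187 mm high; origin under its centre; bystander
- screwdriver: green-handled screwdriver, 210 mm long, lying flat, 26 mm high; origin under its middle; bystander
- spare_bush: loose steel drill bush, 40 mm across, 36 mm high, standing on the bench; origin under its centre; bystander
Not all that is in view belongs to the job. Leave any yellow look-alike of the gauge alone. What is shaped like the stand but black is not meant.

How it is judged:
By the outcome, as a careful person would: the job done as asked, in the order asked, and still so for the second after the job is handed in, with the robot touching nothing.
It also fails if it takes over 72 s, if anything falls off the work surface, if the arm or the gripper's body presses on something with over 40 N, if the wrist force passes 120 N, or if a joint passes its speed limit or range.

### The arm

A 6-joint arm with a two-finger parallel gripper is mounted at the origin on the work surface. World frame = base frame: x ahead of the robot, y to its left, z up, the work surface at z = 0. Lengths are in m, angles in rad, forces in N, time in s.
With the tool pointing down it reaches from about 0.35 to 0.875 m from the base axis. Payload 15.5 kg.
Tool frame: the origin (TCP) lies at the very end of the fingers, on their centre line; the grasp point (between the pads) lies 19 mm behind it; z points along the fingers, y is the line along which they close (so a half turn about z gives the same grasp; the last joint's range is limited). The gripper opens to 85 mm and grips with 20 to 120 N. Pads are 22 mm wide; open, the fingers measure 114 mm over their backs; the gripper's body (76 mm by 85 mm) begins 54 mm behind the grasp point. The pads swing forward as they close: fully open they stand 13 mm farther back than shut.
Start: joints at [-1.317, 0.494, 1.345, -0, 1.302, -0.096], TCP at [0.214, -0.587, 0.231] pointing down, gripper open.
Joint ranges: [-2.91, 2.91], [-0.82, 2.16], [0.22, 2.67], [-1.22, 4.37], [0.12, 2.79], [-3.08, 3.08]. Speed limits (rad/s): [1.89, 1.89, 2.57, 3.01, 3.01, 3.01].

### API

Orientations are given as a unit quaternion [x, y, z, w].
In Python, from plant import bot gives the robot as it stands.
- The arm moves only by the tool drive_tool, never from a script. Its argument "motion" is a list of rows, each a list of 2 entries, a list of its own where there are three numbers: the shift along the world's x, y, z in mm, then the turn, a rotation vector about the world's x, y, z in rad. A call has 1 to 20 rows; each row is the pose to reach, as a shift and turn from the pose commanded when the call began; what a row does not reach only later rows make up. A row lasts 1/8 s, in which the tool goes at most 62.5 mm and 10.7 degrees, less where a joint would pass 70% of its speed; a pose out of reach is approached as far as the arm can. A call with a gripper value outside its range is refused whole. "hand" is the opening, from 0 (shut) to 1 (fully open), set as the call begins (left out, the last holds). The fingers move at their own pace and stop on an object; "newtons" is the grip in N (left out, the last holds). Time passes only in rows, so rows that repeat a pose let the fingers close. It gives the time, the measured TCP pose, the force, the opening and the grip force at its end, in the units of the state.
- bot.read_state(): the state, without advancing time (a new reading comes with each control period).
- bot.grab_frame(name): name is "scene" or "side" or "wrist"; returns the picture (480x640x3 uint8, red, green, blue); there is no depth.
- bot.camera_model(name): a dict with "vertical_fov" (degrees; the focal length in pixels is half the picture's height over the tangent of half this angle, whatever the lens; pixels are square), "cx", "cy" (the principal point, pixels), "k1" (the pictures are not rectified: a ray, as slopes to the right and down, at radius r is drawn at 1 + k1 r^2 times it, then the intrinsics apply), "R" (3x3) and "t" (3): a world point X has camera coordinates R X + t. Camera axes: x right, y down, z forward; pixel columns grow to the right and rows downward; lengths in m; the calibration is good to about 2 mm. A picture is of the moment at which its call begins: read the wrist's pose just before it. camera_model takes no time and is no camera call; for the wrist camera it gives the pose at the moment of the call.
- bot.hand_in(): hands the job in; it is judged then, once.
The state is a dict: "t": time; "joint_positions": joint angles; "joint_vel": joint speeds; "effort": joint torques, N m; "eef_pos": TCP position; "tcp_rot": TCP orientation; "ft_force": force on the tool from outside, world axes, zero at the start; "moment": the same for the moment, N m; "opening": finger opening in m; "grip_force": force on a finger pad.
Only numpy, scipy, OpenCV 4.12 (cv2) and the standard library are available. Lean on these libraries where they do the work, as an engineer would, in place of code of your own. Each camera call takes 0.05 s, during which the arm holds its last target. There are 200 camera calls.

## Working session

There is one attempt and no reset: what is moved stays moved. The work goes in short steps, Python scripts to look and compute and a tool call to move; the robot and the scene stay as the last step left them, time stands still between calls to the robot, and variables do not carry over. Pictures are saved under pics/ and viewed, at most 10 in all, crops included, and the job is handed in when it is done.

Besides the shell and the picture viewer there is one more tool, called after "Call:" as a command line: name --argument value ..., lists and objects as JSON in quotes. drive_tool: Moves the arm, as the interface text tells. Its arguments: {"type":"object","properties":{"motion":{"type":"array","items":{"type":"array"}},"hand":{"type":"number"},"newtons":{"type":"number"}},"required":["motion"]}

```bash
mkdir -p pics; cat > h.py <<'E'
import numpy as np, cv2
from plant import bot
def K(m):
    f=240/np.tan(np.radians(m["vertical_fov"])/2); return f
def proj(m,X):
    X=np.atleast_2d(X); c=X@np.array(m["R"]).T+np.array(m["t"]); s=c[:,:2]/c[:,2:]
    s=s*(1+m["k1"]*(s**2).sum(1,keepdims=True)); return s*K(m)+[m["cx"],m["cy"]]
def ray(m,p):
    d=(np.array(p,float)-[m["cx"],m["cy"]])/K(m); s=d.copy()
    for _ in range(30): s=d/(1+m["k1"]*(s@s))
    R=np.array(m["R"]); o=-R.T@np.array(m["t"]); v=R.T@np.array([*s,1]); return o,v/np.linalg.norm(v)
def onz(m,p,z):
    o,v=ray(m,p); return o+v*(z-o[2])/v[2]
def tri(ms,ps):
    A=np.zeros((3,3));b=np.zeros(3)
    for m,p in zip(ms,ps):
        o,v=ray(m,p);P=np.eye(3)-np.outer(v,v);A+=P;b+=P@o
    return np.linalg.solve(A,b)
def save(im,n): cv2.imwrite(n,im[:,:,::-1])
E
python3 - <<'E'
from h import *
for n in ["scene","side"]:
    im=bot.grab_frame(n); np.save(f"pics/{n}.npy",im); save(im,f"pics/{n}.png")
    m=bot.camera_model(n); o,v=ray(m,(m["cx"],m["cy"])); print(n,o,v,m["vertical_fov"],m["k1"])
E
```

```text
scene [ 1.28660097 -1.11555792  1.05155561] [-0.4529595   0.67331582 -0.58435734] 42.790186981738216 0.01801837984968744
side [0.11960882 0.597814   0.85863528] [ 0.37224242 -0.56692778 -0.73486629] 56.236395551438974 -0.10170110839223907
```

View pics/scene.png

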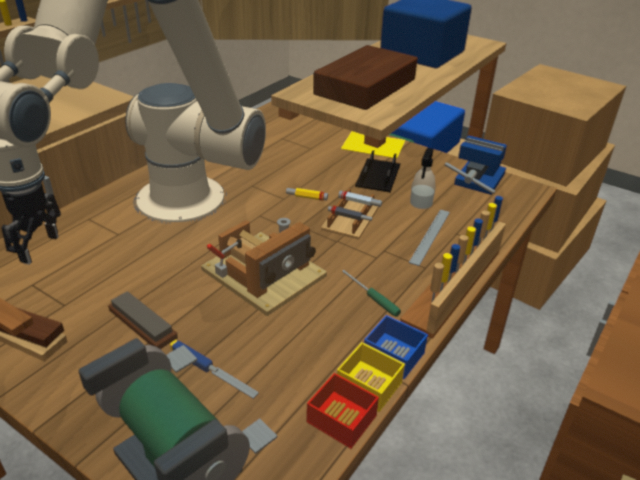

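View pics/side.png

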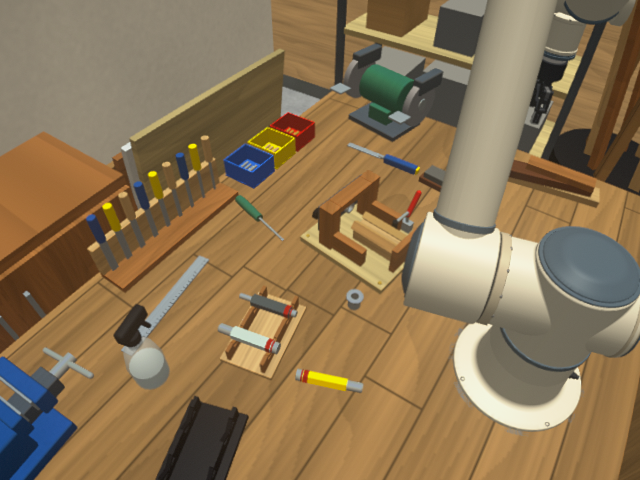

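The scene shows the light gauge at scene(355,199)/side(248,338) in the wooden stand. The other candidates don't fit: the dark small gauge is at scene(348,213)/side(268,304), the yellow look-alike at scene(305,193)/side(328,380), and the black stand at scene(378,172). The bush is at scene(289,261). I'll enlarge both views to confirm.

```bash
python3 - <<'E'
from h import *
a=np.load("pics/scene.npy")[170:312,195:395]; save(cv2.resize(a,None,fx=4,fy=4,interpolation=2),"pics/c1.png")
a=np.load("pics/side.npy")[165:385,210:420]; save(cv2.resize(a,None,fx=2.7,fy=2.7,interpolation=2),"pics/c2.png")
E
```

```text
(no output)
```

View pics/c1.png

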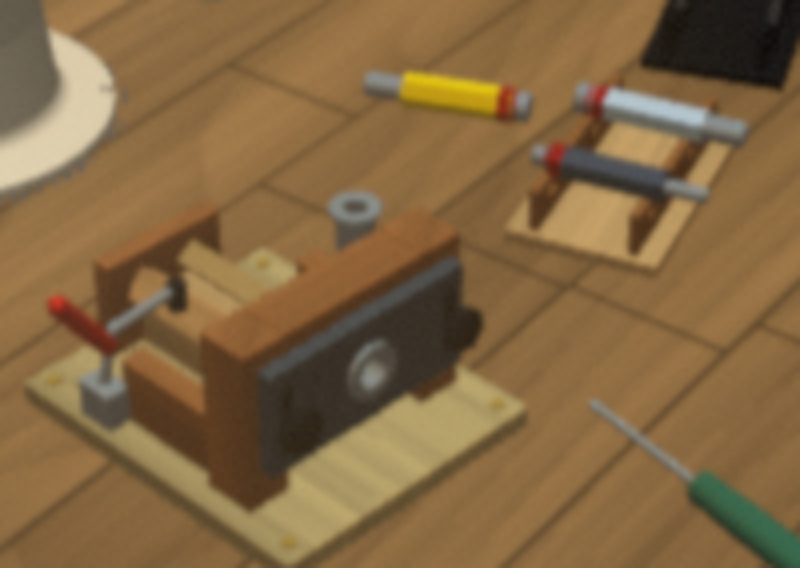

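View pics/c2.png

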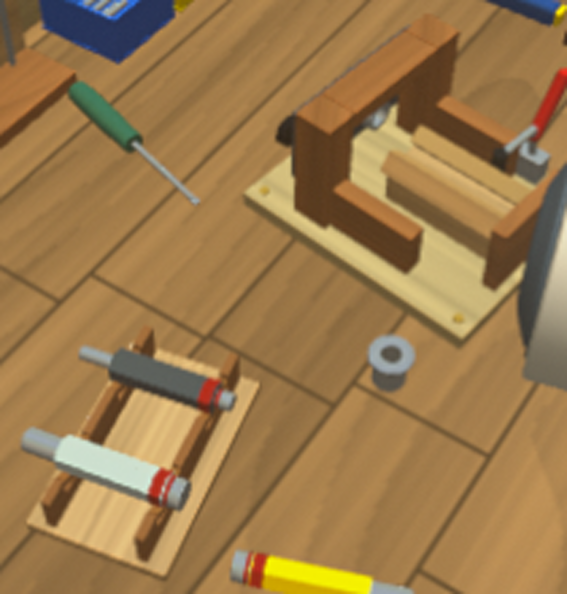

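Confirmed: the light, thick-ended gauge has its go end at crop1(742,128) and its red no-go end at (578,96). The bush mouth is at crop1(372,372), on the side of the plate away from the robot.

```bash
python3 - <<'E'
from h import *
ms,md=bot.camera_model("scene"),bot.camera_model("side")
C1=lambda x,y:(x/4+195-.375,y/4+170-.375); C2=lambda x,y:(x/2.7+210-.3,y/2.7+165-.3)
np.set_printoptions(precision=4,suppress=True)
g=tri([ms,md],[C1(742,129),C2(25,440)]);n=tri([ms,md],[C1(579,97),C2(184,493)])
print("go",g,"nogo",n,np.linalg.norm(g-n),"yaw",np.degrees(np.arctan2(*(g-n)[1::-1])))
print("stand corners c1",[onz(ms,C1(*p),.012) for p in [(506,232),(656,270),(742,140)]])
print("stand corners c2",[onz(md,C2(*p),.012) for p in [(28,522),(163,576),(260,382)]])
print("jig c1",[onz(ms,C1(*p),.018) for p in [(28,383),(290,562),(525,405)]])
print("jig c2",[onz(md,C2(*p),.018) for p in [(245,195),(461,338)]])
print("bush",onz(ms,C1(372,372),.088))
print("post top",[onz(ms,C1(*p),.143) for p in [(203,338),(238,360),(460,238)]])
w=bot.camera_model("wrist"); s=bot.read_state(); print(ray(w,(w["cx"],w["cy"])),w["vertical_fov"],s["eef_pos"],s["tcp_rot"],s["t"],np.array(w["R"]))
E
```

```text
go [0.5608 0.2916 0.0563] nogo [0.4336 0.2584 0.0534] 0.13142814618636842 yaw 14.652194449255964
stand corners c1 [array([0.4604, 0.1246, 0.012 ]), array([0.5751, 0.1507, 0.012 ]), array([0.5366, 0.3403, 0.012 ])]
stand corners c2 [array([0.5334, 0.3293, 0.012 ]), array([0.4195, 0.3058, 0.012 ]), array([0.4595, 0.1199, 0.012 ])]
jig c1 [array([ 0.3095, -0.222 ,  0.018 ]), array([ 0.5615, -0.255 ,  0.018 ]), array([ 0.5909, -0.0413,  0.018 ])]
jig c2 [array([ 0.5915, -0.0461,  0.018 ]), array([ 0.3391, -0.0115,  0.018 ])]
bush [ 0.5413 -0.1448  0.088 ]
post top [array([ 0.4816, -0.235 ,  0.143 ]), array([ 0.5125, -0.239 ,  0.143 ]), array([ 0.5446, -0.0552,  0.143 ])]
(array([ 0.2802, -0.563 ,  0.3729]), array([-0.2666, -0.0968, -0.9589])) 62.016312467788254 [ 0.2135 -0.587   0.2308] [ 0.9848  0.1735 -0.     -0.0005] 0.1 [[ 0.3417 -0.9398 -0.0001]
 [-0.9012 -0.3277  0.2836]
 [-0.2666 -0.0968 -0.9589]]
```

```bash
cat >> h.py <<'E'
from scipy.spatial.transform import Rotation as Rn
def plan(pos,yaw,tilt=0):
    """shift mm and rotvec to tool-x yaw (deg), tilt (deg) tips tool z towards -tool-x heading"""
    s=bot.read_state(); y=np.radians(yaw);t=np.radians(tilt)
    o=np.array([np.cos(y),np.sin(y),0]);u=np.array([0,0,1.])
    z=-np.sin(t)*o-np.cos(t)*u; x=np.cos(t)*o-np.sin(t)*u
    R=Rn.from_matrix(np.c_[x,np.cross(z,x),z]); d=(R*Rn.from_quat(s["tcp_rot"]).inv()).as_rotvec()
    print("t",s["t"],"shift",np.round((np.array(pos)-s["eef_pos"])*1000,1),"turn",np.round(d,4),"F",np.round(s["ft_force"],1))
E
python3 - <<'E'
from h import *
plan((.609,-.154,.190),-7.7,33.5)
E
```

```text
t 0.1 shift [395.5 433.  -40.8] turn [-0.0642  0.5869 -0.4689] F [-0.8 -0.1  0.6]
```

Call:
drive_tool --motion '[[[40,40,40],[0,0,0]],[[80,85,50],[0,0.05,-0.1]],[[395,433,0],[-0.064,0.587,-0.469]],[[395,433,0],[-0.064,0.587,-0.469]],[[395,433,0],[-0.064,0.587,-0.469]],[[395,433,0],[-0.064,0.587,-0.469]],[[395,433,0],[-0.064,0.587,-0.469]],[[395,433,0],[-0.064,0.587,-0.469]],[[395,433,0],[-0.064,0.587,-0.469]],[[395,433,0],[-0.064,0.587,-0.469]],[[395,433,-41],[-0.064,0.587,-0.469]],[[395,433,-41],[-0.064,0.587,-0.469]],[[395,433,-41],[-0.064,0.587,-0.469]],[[395,433,-41],[-0.064,0.587,-0.469]]]' --hand 0.6

```text
t: 1.85
eef_pos: [0.6089, -0.1551, 0.1919]
tcp_rot: [0.956, -0.065, -0.287, -0.019]
ft_force: [-0.1, 0.3, -0.1]
opening: 0.0512
grip_force: 0.0
```

```bash
python3 - <<'E'
from h import *
import pickle
plan((.609,-.154,.190),-7.7,33.5)
m=bot.camera_model("wrist"); im=bot.grab_frame("wrist"); pickle.dump((m,im),open("w1.pkl","wb")); save(im,"pics/w1.png")
print(bot.read_state()["joint_positions"])
E
```

```text
t 1.85 shift [ 0.1  1.1 -1.9] turn [0.0014 0.0017 0.0004] F [-0.1  0.3 -0.1]
[-0.29638427  0.85193655  0.87974741 -0.09789211  1.98487167  1.39655782]
```

View pics/w1.png

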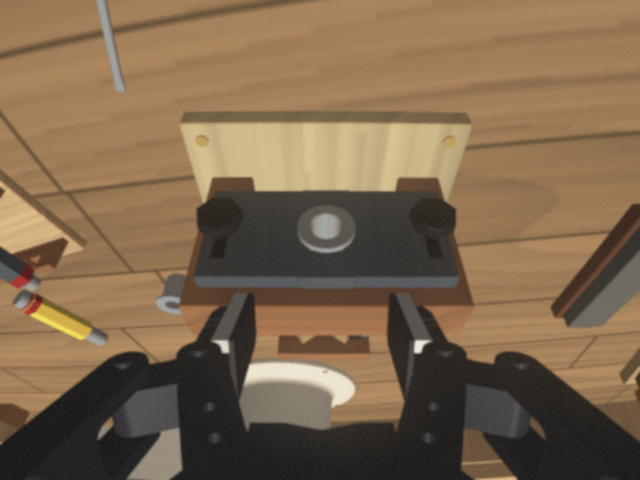

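Wrist view: the bush ellipse is centred at about (326,228). The base's front corners are near (182,122) and (469,122), and the plate's front corners near (197,280), (459,280), (208,192) and (446,192). I'll enlarge it for exact corners.

```bash
python3 - <<'E'
from h import *
import pickle
m,im=pickle.load(open("w1.pkl","rb"))
a=cv2.resize(im[102:302,170:482].copy(),None,fx=2.5,fy=2.5,interpolation=2)
a=np.clip(a.astype(float)*1.6,0,255).astype(np.uint8); save(a,"pics/c3.png")
g=cv2.cvtColor(im,cv2.COLOR_RGB2GRAY); r=g[200:256,292:362]
_,b=cv2.threshold(cv2.GaussianBlur(r,(3,3),0),0,255,cv2.THRESH_OTSU)
cs,_=cv2.findContours(b,cv2.RETR_EXTERNAL,cv2.CHAIN_APPROX_NONE); c=max(cs,key=cv2.contourArea)
print(cv2.fitEllipse(c),"offset 292,200")
for r in range(224,234,3): print(r,g[r,290:362:2])
print("col325",list(g[196:262,325]))
E
```

```text
((33.58091735839844, 25.68855094909668), (26.2012882232666, 29.215524673461914), 89.90131378173828) offset 292,200
224 [ 62  59  57  64  82  82  85  87  88  87  99 121 144 154 159 162 163 164
 163 162 162 161 156 144 131 109  96  89  88  91  86  88  81  61  57  56]
227 [ 57  57  60  66  81  86  87  85  87  86  91 121 144 154 160 161 161 165
 165 161 162 161 155 145 127 107  86  87  88  86  86  84  82  62  59  55]
230 [ 55  58  62  61  79  85  84  85  86  84  89 119 143 153 161 161 162 165
 164 161 162 160 154 139 127 102  85  84  86  85  87  88  84  65  57  54]
233 [ 55  56  55  60  81  86  87  84  84  87  87  98 133 153 160 160 163 164
 164 160 163 159 155 140 115  91  86  85  84  85  85  89  89  59  57  56]
col325 [np.uint8(64), np.uint8(66), np.uint8(65), np.uint8(65), np.uint8(64), np.uint8(64), np.uint8(63), np.uint8(68), np.uint8(70), np.uint8(81), np.uint8(86), np.uint8(85), np.uint8(90), np.uint8(88), np.uint8(87), np.uint8(89), np.uint8(100), np.uint8(122), np.uint8(152), np.uint8(161), np.uint8(165), np.uint8(164), np.uint8(166), np.uint8(166), np.uint8(165), np.uint8(166), np.uint8(166), np.uint8(166), np.uint8(163), np.uint8(166), np.uint8(165), np.uint8(165), np.uint8(164), np.uint8(164), np.uint8(163), np.uint8(166), np.uint8(164), np.uint8(164), np.uint8(166), np.uint8(166), np.uint8(166), np.uint8(159), np.uint8(138), np.uint8(110), np.uint8(90), np.uint8(85), np.uint8(88), np.uint8(86), np.uint8(90), np.uint8(83), np.uint8(87), np.uint8(99), np.uint8(126), np.uint8(151), np.uint8(159), np.uint8(150), np.uint8(120), np.uint8(82), np.uint8(59), np.uint8(60), np.uint8(56), np.uint8(54), np.uint8(55), np.uint8(58), np.uint8(52), np.uint8(57)]
```

View pics/c3.png

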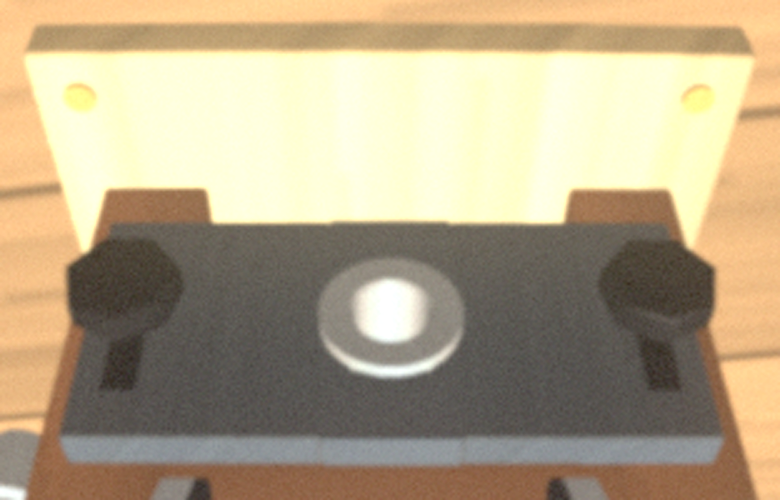

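```bash
cat > fit.py <<'E'
from h import *
import pickle
from scipy.optimize import least_squares
m,im=pickle.load(open("w1.pkl","rb"))
C=lambda x,y:(x/2.5+170-.3,y/2.5+102-.3)
def model(p):
    psi,x0,y0,a,zt,b,zb,lat,dz,rx=p
    d=np.array([np.cos(psi),np.sin(psi),0]);l=np.array([-d[1],d[0],0]);o=np.array([x0,y0,0]);u=np.array([0,0,1.])
    base=[o+u*.018-l*.11,o+u*.018+l*.11]
    pl=[o+a*d+u*z+s*.085*l for z in(zt,zt-.08) for s in(-1,1)]
    bc=o+(a-b)*d+lat*l+u*zb; th=np.linspace(0,2*np.pi,360)
    ci=bc+.02*(np.cos(th)[:,None]*l+np.sin(th)[:,None]*u)
    mm=dict(m); R=Rn.from_rotvec([rx,0,0]).as_matrix()@np.array(m["R"]); mm["R"]=R; mm["t"]=Rn.from_rotvec([rx,0,0]).as_matrix()@np.array(m["t"])+R@[0,0,dz]
    q=proj(mm,base+pl); e=proj(mm,ci)
    return q,np.array([e[:,0].min(),e[:,0].max(),e[:,1].min(),e[:,1].max()]),bc
obs=np.array([C(751,55),C(27,56),C(721,437),C(62,437),C(667,225),C(112,225)])
eo=np.array([297.2,355.2,204.5,247.6])
def res(p):
    q,e,_=model(p)
    return np.r_[((q-obs)*np.array([[1,1],[1,1],[1,1],[1,1],[.3,1],[.3,1]])).ravel(),(e-eo),p[8]/.002,p[9]/.004]
# side assignment: choose sign automatically
best=None
for sw in(0,1):
    if sw: obs=obs[[1,0,3,2,5,4]]
    r=least_squares(res,[np.radians(172.3),.5765,-.15,.038,.128,.01,.088,0,0,0],x_scale=[.01]*10)
    if best is None or r.cost<best.cost: best=r
J=np.linalg.inv(best.jac.T@best.jac)**1; np.set_printoptions(precision=4,suppress=True)
p=best.x; print(best.cost,"yaw",np.degrees(p[0]),p[1:],"sd",np.sqrt(np.diag(J))*.5)
print("bush",model(p)[2]); print(np.round(best.fun,2))
E
python3 fit.py; python3 -c "
from h import *
plan((.475,.262,.26),12.2)"
```

```text
3.420071457976728 yaw 172.2262923575239 [ 0.5746 -0.1548  0.04    0.1294  0.0064  0.0903  0.0001 -0.004   0.0018] sd [0.0021 0.0007 0.0002 0.0007 0.0007 0.0021 0.0019 0.0003 0.0006 0.0018]
bush [ 0.5413 -0.1503  0.0903]
[-0.92  0.09  0.85  0.47  0.19  0.53 -0.1   0.13  0.29 -0.32 -0.42 -0.48
  0.03 -0.03 -0.04  0.04 -1.98  0.45]
t 1.9 shift [-133.9  417.    68.3] turn [ 0.0239 -0.5853  0.338 ] F [-0.1  0.3 -0.5]
```

Call:
drive_tool --motion '[[[0,10,50],[0,-0.1,0.05]],[[-20,60,70],[0,-0.25,0.15]],[[-129,426,50],[0.024,-0.585,0.338]],[[-129,426,50],[0.024,-0.585,0.338]],[[-129,426,50],[0.024,-0.585,0.338]],[[-129,426,50],[0.024,-0.585,0.338]],[[-129,426,50],[0.024,-0.585,0.338]],[[-129,426,50],[0.024,-0.585,0.338]],[[-129,426,8],[0.024,-0.585,0.338]],[[-129,426,8],[0.024,-0.585,0.338]],[[-129,426,8],[0.024,-0.585,0.338]],[[-129,426,8],[0.024,-0.585,0.338]]]'

```text
t: 3.4
eef_pos: [0.4807, 0.271, 0.1998]
tcp_rot: [0.994, 0.106, -0.0, -0.0]
ft_force: [0.5, -0.8, 0.2]
opening: 0.051
grip_force: 0.0
```

```bash
python3 - <<'E'
from h import *
import pickle
plan((.480,.271,.20),12.2)
m=bot.camera_model("wrist"); im=bot.grab_frame("wrist"); pickle.dump((m,im),open("w2.pkl","wb")); save(im,"pics/w2.png")
s=bot.read_state(); print(s["joint_positions"],s["joint_vel"])
E
```

```text
t 3.4 shift [-0.7 -0.   0.2] turn [-0.0003 -0.0001  0.0006] F [ 0.5 -0.8  0.2]
[4.05176006e-01 4.25588813e-01 1.56792848e+00 4.40472273e-04
 1.14830537e+00 1.76336409e+00] [ 0.00516762  0.00537303  0.00582893  0.00020427 -0.00499622  0.00255281]
```

View pics/w2.png

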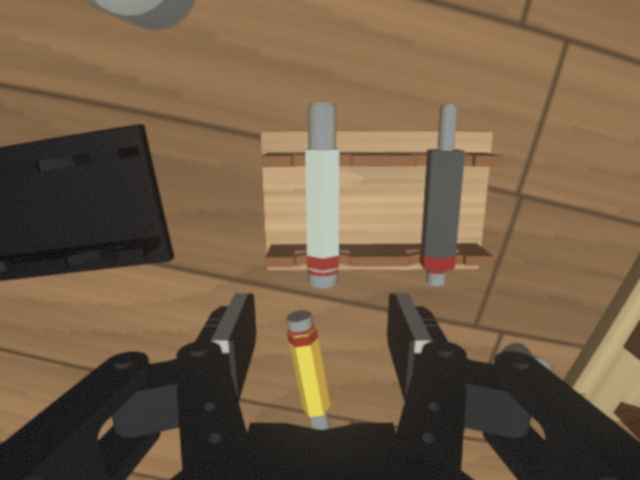

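```bash
python3 - <<'E'
from h import *
import pickle
np.set_printoptions(precision=4,suppress=True)
m,im=pickle.load(open("w2.pkl","rb"))
a=onz(m,(322.3,150.5),.050);b=onz(m,(323.2,275),.050)
ht=onz(m,(322.5,150.5),.058); 
g=onz(m,(322,103),.056);n=onz(m,(323,287),.046)
d=(a-b)[:2];print("shoulder go",ht,"tip",g,"nogo",n,"len",np.linalg.norm(g[:2]-n[:2]),"yaw",np.degrees(np.arctan2(d[1],d[0])))
r1=onz(m,(262,133),.012);r2=onz(m,(492,134),.012); print("stand edge",r1,r2,np.degrees(np.arctan2(*(r1-r2)[1::-1])),np.linalg.norm(r1-r2))
u=(g-n)[:2]/np.linalg.norm((g-n)[:2]); print("origin", g[:2]-.077*u, n[:2]+.059*u)
print("yellow",onz(m,(300,315),.012),onz(m,(318,425),.012))
for X in ([.488,.2725,.048],): print("pred",proj(m,np.array([X,np.array(X)+.077*np.array([.977,.212,0]),np.array(X)-.059*np.array([.977,.212,0])])))
E
```

```text
shoulder go [0.5307 0.2804 0.058 ] tip [0.5619 0.2875 0.056 ] nogo [0.425 0.257 0.046] len 0.14027882457006294 yaw 12.632576128467786
stand edge [0.531  0.3301 0.012 ] [0.5706 0.1475 0.012 ] 102.23772135412094 0.18677517822720374
origin [0.4868 0.2708] [0.4826 0.2698]
yellow [0.3789 0.2684 0.012 ] [0.2599 0.2262 0.012 ]
pred [[320.6716 208.3188]
 [320.4895 101.1759]
 [320.7981 281.176 ]]
```

Call:
drive_tool --motion '[[[-1.7,-1.4,-60],[0,0,0.003]],[[-1.7,-1.4,-110],[0,0,0.003]],[[-1.7,-1.4,-145],[0,0,0.003]],[[-1.7,-1.4,-160],[0,0,0.003]],[[-1.7,-1.4,-168],[0,0,0.003]],[[-1.7,-1.4,-171],[0,0,0.003]],[[-1.7,-1.4,-171],[0,0,0.003]]]' --hand 0.6

```text
t: 4.32
eef_pos: [0.4784, 0.2704, 0.0281]
tcp_rot: [0.994, 0.108, -0.001, -0.0]
ft_force: [-0.1, 0.0, -0.8]
opening: 0.0511
grip_force: 0.0
```

Call:
drive_tool --motion '[[[0,0,0],[0,0,0]],[[0,0,0],[0,0,0]],[[0,0,0],[0,0,0]],[[0,0,0],[0,0,0]],[[0,0,0],[0,0,0]],[[0,0,0],[0,0,0]]]' --hand 0 --newtons 70

```text
t: 5.08
eef_pos: [0.4783, 0.2699, 0.0281]
tcp_rot: [0.994, 0.108, -0.001, 0.0]
ft_force: [0.9, -7.6, 10.0]
opening: 0.0228
grip_force: 68.2
```

Call:
drive_tool --motion '[[[0,0,3],[0,0,0]],[[0,0,15],[0,0,0]],[[0,0,60],[0,0,0]],[[0,0,110],[0,0,0.1]],[[10,-20,150],[0,0,0.25]],[[30,-60,172],[0,0,0.43]],[[50,-100,172],[0,0,0.61]],[[70,-140,172],[0,0,0.79]],[[90,-180,172],[0,0,0.97]],[[110,-220,172],[0,0,1.15]],[[130,-260,172],[0,0,1.33]],[[150,-300,172],[0,0,1.51]],[[170,-340,172],[0,0,1.69]],[[185,-380,172],[0,0,1.87]],[[206,-420,172],[0,0,2.05]],[[206,-438,172],[0,0,2.23]],[[206,-438,172],[0,0,2.41]],[[206,-438,172],[0,0,2.59]],[[206,-438,172],[0,0,2.77]],[[206,-438,172],[0,0,2.789]]]'

```text
t: 7.58
eef_pos: [0.6837, -0.1676, 0.1998]
tcp_rot: [0.068, 0.998, -0.0, 0.001]
ft_force: [-0.3, -0.2, -3.3]
opening: 0.0227
grip_force: 69.5
```

```bash
python3 - <<'E'
from h import *
plan((.655,-.1645,.0698),172.23)
s=bot.read_state();print(s["joint_positions"],s["opening"],s["grip_force"])
E
```

```text
t 7.575 shift [ -28.7    3.1 -130. ] turn [0.0002 0.0022 0.0001] F [-0.3 -0.2 -3.3]
[-3.25406801e-01  6.33502616e-01  1.16743327e+00  5.17111110e-04
  1.33849993e+00 -1.76063646e+00] 0.022740702833454595 69.50510489288718
```

Call:
drive_tool --motion '[[[0,0,-50],[0,0,0]],[[-5,0,-95],[0,0,0]],[[-20,2,-120],[0,0,0]],[[-28.7,3,-130],[0,0,0]],[[-28.7,3,-130],[0,0,0]],[[-28.7,3,-130],[0,0,0]],[[-28.7,3,-130],[0,0,0]]]'

```text
t: 8.45
eef_pos: [0.6562, -0.165, 0.0705]
tcp_rot: [0.068, 0.998, -0.0, 0.002]
ft_force: [0.6, 0.2, -3.1]
opening: 0.0228
grip_force: 69.4
```

```bash
python3 - <<'E'
from h import *
import pickle
plan((.655,-.1645,.0698),172.23)
m=bot.camera_model("wrist"); im=bot.grab_frame("wrist"); pickle.dump((m,im),open("w3.pkl","wb"))
sc=bot.grab_frame("scene"); np.save("pics/scene2.npy",sc)
a=cv2.resize(im[0:300,120:520],(560,420),interpolation=2); b=cv2.resize(sc[218:304,232:338],None,fx=5.2,fy=5.2,interpolation=2)
o=np.zeros((600,800,3),np.uint8)
o[:a.shape[0]//1,:400]=cv2.resize(a,(400,300)).repeat(1,0)[:a.shape[0]] if 0 else 0
w=cv2.resize(im[0:300,120:520],(400,300)); o[:300,:400]=w
b=cv2.resize(sc[228:300,240:340],(400,288),interpolation=2); o[:288,400:]=b
z=cv2.resize(im[0:150,220:420],(400,300),interpolation=2); o[300:,:400]=z
save(o,"pics/o3.png")
E
```

```text
t 8.45 shift [-1.2  0.5 -0.7] turn [0.0009 0.0043 0.0006] F [ 0.6  0.2 -3.1]
```

View pics/o3.png

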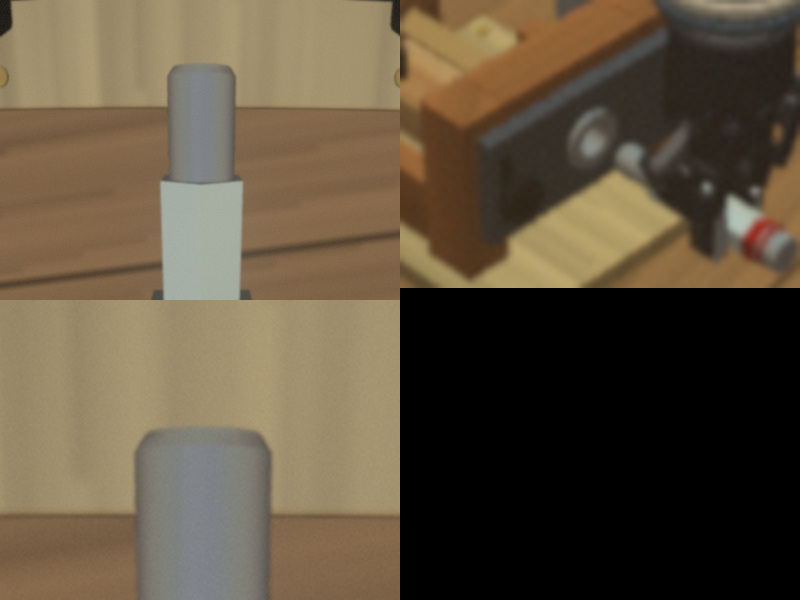

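The wrist view shows the gauge nose at column ~321.3 and the midpoint between the knobs at ~322, so it is laterally aligned. In the scene view the gauge axis meets the bush centre to within about 1 mm. I'll advance to near contact.

Call:
drive_tool --motion '[[[-8,1.1,0],[0,0,0]],[[-16,2.2,0],[0,0,0]],[[-21.8,3,0],[0,0,0]],[[-21.8,3,0],[0,0,0]],[[-21.8,3,0],[0,0,0]],[[-21.8,3,0],[0,0,0]]]'

```text
t: 9.3
eef_pos: [0.6336, -0.1618, 0.0693]
tcp_rot: [0.068, 0.998, -0.0, 0.001]
ft_force: [0.1, 0.8, -3.3]
opening: 0.0228
grip_force: 69.4
```

```bash
python3 - <<'E'
from h import *
import pickle
plan((.655-.0218,-.1645+.003,.0698),172.23)
m,im=pickle.load(open("w3.pkl","rb")); g=cv2.cvtColor(im,cv2.COLOR_RGB2GRAY).astype(int)
print(m["cx"],m["cy"])
for r in (3,6,9): 
    L=g[r,60:200];R=g[r,440:580]; print(r,[60+i for i in range(139) if L[i+1]-L[i]>18],[440+i for i in range(139) if R[i]-R[i+1]>18])
for r in (80,95): print(r, g[r,282:294],g[r,348:360])
n=bot.camera_model("wrist"); im=bot.grab_frame("wrist"); pickle.dump((n,im),open("w4.pkl","wb")); g=cv2.cvtColor(im,cv2.COLOR_RGB2GRAY).astype(int)
for r in (10,25,40): 
    L=g[r,20:240];R=g[r,400:630]; print(r,[20+i for i in range(219) if L[i+1]-L[i]>15],[400+i for i in range(229) if R[i]-R[i+1]>15])
sc=bot.grab_frame("scene"); o=np.zeros((600,800,3),np.uint8); o[:300]=cv2.resize(im[0:240],(800,300)); o[300:,:400]=cv2.resize(sc[228:303,240:340],(400,300),interpolation=2); save(o,"pics/o4.png")
E
```

```text
t 9.3 shift [-0.4  0.3  0.5] turn [0.0003 0.0025 0.0002] F [ 0.1  0.8 -3.3]
321.15298954391335 238.21759839741
3 [129, 130, 131] [511, 512]
6 [129, 130, 131] [510, 511, 512]
9 [129, 130, 131] [510, 511, 512]
80 [150 150 150 148 141 114 101 103 107 110 114 118] [116 114 110 103 103  97  96 109 134 145 149 149]
95 [150 146 151 147 141 121 102 101 104 109 113 116] [116 111 107 106 101  95  97 114 136 145 149 145]
10 [] []
25 [] [626]
40 [] []
```

Call:
drive_tool --motion '[[[-1,0.13,0],[0,0,0]],[[-2,0.27,0],[0,0,0]],[[-3,0.4,0],[0,0,0]],[[-4,0.54,0],[0,0,0]],[[-5,0.67,0],[0,0,0]],[[-5,0.67,0],[0,0,0]]]'

```text
t: 10.15
eef_pos: [0.6283, -0.1611, 0.0693]
tcp_rot: [0.068, 0.998, -0.0, 0.001]
ft_force: [0.8, 0.9, -3.5]
opening: 0.0234
grip_force: 69.4
```

Call:
drive_tool --motion '[[[-0.5,0.07,0],[0,0,0]],[[-1,0.13,0],[0,0,0]],[[-1.5,0.2,0],[0,0,0]],[[-2,0.27,0],[0,0,0]],[[-2,0.27,0],[0,0,0]]]'

```text
t: 10.78
eef_pos: [0.6264, -0.1608, 0.0693]
tcp_rot: [0.068, 0.998, -0.0, 0.001]
ft_force: [-0.9, 0.6, -1.9]
opening: 0.0224
grip_force: 69.4
```

Call:
drive_tool --motion '[[[-0.5,0.07,0],[0,0,0]],[[-1,0.13,0],[0,0,0]],[[-1.5,0.2,0],[0,0,0]],[[-2,0.27,0],[0,0,0]],[[-2,0.27,0],[0,0,0]]]'

```text
t: 11.4
eef_pos: [0.6244, -0.1605, 0.0693]
tcp_rot: [0.068, 0.998, -0.0, 0.001]
ft_force: [0.2, -0.4, -3.7]
opening: 0.023
grip_force: 69.4
```

Call:
drive_tool --motion '[[[-0.5,0.07,0],[0,0,0]],[[-1,0.13,0],[0,0,0]],[[-1.5,0.2,0],[0,0,0]],[[-1.5,0.2,0],[0,0,0]]]'

```text
t: 11.9
eef_pos: [0.6229, -0.1604, 0.0693]
tcp_rot: [0.068, 0.998, -0.0, 0.001]
ft_force: [-0.2, -0.9, -3.5]
opening: 0.0225
grip_force: 69.4
```

Call:
drive_tool --motion '[[[-0.5,0.07,0],[0,0,0]],[[-1,0.13,0],[0,0,0]],[[-1.5,0.2,0],[0,0,0]],[[-1.5,0.2,0],[0,0,0]]]'

```text
t: 12.4
eef_pos: [0.6213, -0.1602, 0.0693]
tcp_rot: [0.068, 0.998, -0.0, 0.001]
ft_force: [-0.2, -0.1, -3.2]
opening: 0.0224
grip_force: 69.4
```

Call:
drive_tool --motion '[[[-0.5,0.07,0],[0,0,0]],[[-1,0.13,0],[0,0,0]],[[-1.5,0.2,0],[0,0,0]],[[-1.5,0.2,0],[0,0,0]]]'

```text
t: 12.9
eef_pos: [0.6198, -0.1599, 0.0693]
tcp_rot: [0.068, 0.998, -0.0, 0.001]
ft_force: [1.2, 0.5, -3.1]
opening: 0.0228
grip_force: 69.4
```

Call:
drive_tool --motion '[[[-0.5,0.07,0],[0,0,0]],[[-1,0.13,0],[0,0,0]],[[-1.5,0.2,0],[0,0,0]],[[-1.5,0.2,0],[0,0,0]]]'

```text
t: 13.4
eef_pos: [0.6184, -0.1598, 0.0693]
tcp_rot: [0.068, 0.998, -0.0, 0.001]
ft_force: [-0.0, -0.6, -3.0]
opening: 0.0226
grip_force: 69.4
```

Call:
drive_tool --motion '[[[-0.5,0.07,0],[0,0,0]],[[-1,0.13,0],[0,0,0]],[[-1.5,0.2,0],[0,0,0]],[[-1.5,0.2,0],[0,0,0]]]'

```text
t: 13.9
eef_pos: [0.6168, -0.1596, 0.0693]
tcp_rot: [0.068, 0.998, -0.0, 0.001]
ft_force: [-0.2, 0.1, -2.4]
opening: 0.0226
grip_force: 69.4
```

```bash
python3 - <<'E'
from h import *
im=bot.grab_frame("wrist"); sc=bot.grab_frame("scene"); si=bot.grab_frame("side")
o=np.zeros((600,800,3),np.uint8); o[:300,:400]=im[0:300,120:520]; o[:300,400:]=cv2.resize(sc[228:303,240:340],(400,300),interpolation=2); o[300:,:400]=cv2.resize(si[170:245,310:410],(400,300),interpolation=2);save(o,"pics/o5.png")
plan((.655,-.1645,.0698),172.23)
E
```

```text
t 14.05 shift [38.1 -5.   0.5] turn [0.0002 0.0023 0.0002] F [ 0.1  0.6 -2.7]
```

View pics/o5.png

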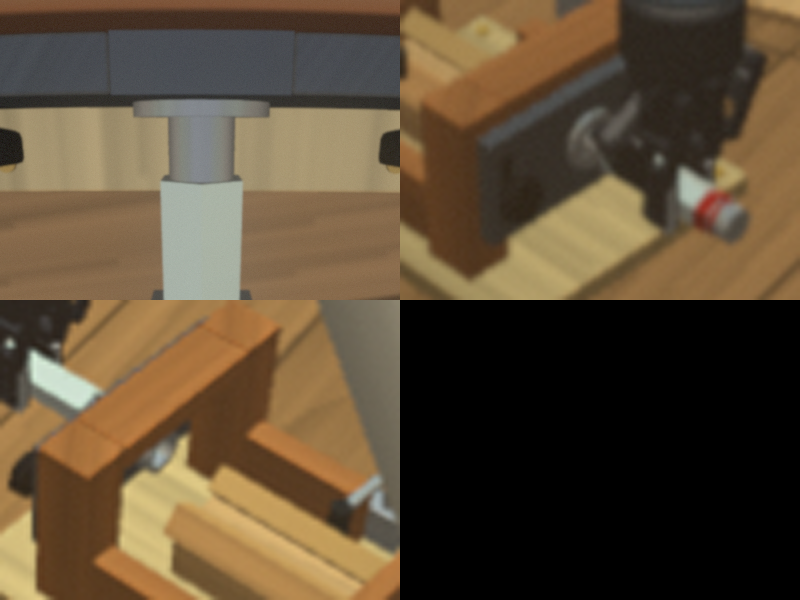

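```bash
python3 - <<'E'
from h import *
m=bot.camera_model("wrist"); s=bot.read_state(); o=-s["eef_pos"]+0 if 0 else np.array(s["eef_pos"])
d=np.array([-.9908,.1352,0])
for n,p,z in [("rim",(321,117.5),.109),("shoulder",(321,184),.103),("noseold",(321,66),.097)]:
    print(n,(onz(m,p,z)-o)@d*1000)
E
```

```text
rim 73.92615273492677
shoulder 56.47631772171036
noseold 87.41703384875927
```

The plug is about 12 mm inside the bush with no force: the rim is 74 mm ahead of the TCP and the nose 87 mm. About 17.5 mm remains to the shoulder.

Call:
drive_tool --motion '[[[-1,0.14,0],[0,0,0]],[[-2,0.27,0],[0,0,0]],[[-3,0.41,0],[0,0,0]],[[-4,0.55,0],[0,0,0]],[[-5,0.68,0],[0,0,0]],[[-6,0.82,0],[0,0,0]],[[-6,0.82,0],[0,0,0]]]'

```text
t: 14.92
eef_pos: [0.6108, -0.1587, 0.0693]
tcp_rot: [0.068, 0.998, -0.0, 0.001]
ft_force: [-0.1, -0.0, -3.8]
opening: 0.023
grip_force: 69.4
```

Call:
drive_tool --motion '[[[-1,0.14,0],[0,0,0]],[[-2,0.27,0],[0,0,0]],[[-3,0.41,0],[0,0,0]],[[-4,0.55,0],[0,0,0]],[[-5,0.68,0],[0,0,0]],[[-6,0.82,0],[0,0,0]],[[-6,0.82,0],[0,0,0]]]'

```text
t: 15.8
eef_pos: [0.6049, -0.1579, 0.0693]
tcp_rot: [0.068, 0.998, -0.0, 0.001]
ft_force: [0.5, 0.2, -3.5]
opening: 0.0228
grip_force: 69.4
```

Call:
drive_tool --motion '[[[-0.5,0.07,0],[0,0,0]],[[-1,0.14,0],[0,0,0]],[[-1.5,0.2,0],[0,0,0]],[[-2,0.27,0],[0,0,0]],[[-2,0.27,0],[0,0,0]]]'

```text
t: 16.42
eef_pos: [0.6029, -0.1576, 0.0693]
tcp_rot: [0.068, 0.998, -0.0, 0.001]
ft_force: [0.5, -0.4, -2.9]
opening: 0.0231
grip_force: 69.4
```

Call:
drive_tool --motion '[[[-0.5,0.07,0],[0,0,0]],[[-1,0.14,0],[0,0,0]],[[-1.5,0.2,0],[0,0,0]],[[-1.5,0.2,0],[0,0,0]]]'

```text
t: 16.92
eef_pos: [0.6014, -0.1575, 0.0693]
tcp_rot: [0.068, 0.998, -0.0, 0.001]
ft_force: [-0.2, 1.1, -3.1]
opening: 0.0227
grip_force: 69.4
```

Call:
drive_tool --motion '[[[-0.3,0.04,0],[0,0,0]],[[-0.6,0.08,0],[0,0,0]],[[-1,0.14,0],[0,0,0]],[[-1,0.14,0],[0,0,0]]]'

```text
t: 17.42
eef_pos: [0.6004, -0.1573, 0.0693]
tcp_rot: [0.068, 0.998, -0.0, 0.001]
ft_force: [-0.1, -0.0, -2.4]
opening: 0.0225
grip_force: 69.4
```

Call:
drive_tool --motion '[[[-0.3,0.04,0],[0,0,0]],[[-0.6,0.08,0],[0,0,0]],[[-0.6,0.08,0],[0,0,0]]]'

```text
t: 17.8
eef_pos: [0.5998, -0.1572, 0.0693]
tcp_rot: [0.068, 0.998, -0.0, 0.001]
ft_force: [-0.2, -0.1, -3.0]
opening: 0.0229
grip_force: 69.4
```

Call:
drive_tool --motion '[[[-0.3,0.04,0],[0,0,0]],[[-0.6,0.08,0],[0,0,0]],[[-0.6,0.08,0],[0,0,0]]]'

```text
t: 18.18
eef_pos: [0.5992, -0.1571, 0.0693]
tcp_rot: [0.068, 0.998, -0.0, 0.001]
ft_force: [0.9, -0.1, -2.0]
opening: 0.0229
grip_force: 69.4
```

Call:
drive_tool --motion '[[[-0.3,0.04,0],[0,0,0]],[[-0.6,0.08,0],[0,0,0]],[[-0.6,0.08,0],[0,0,0]]]'

```text
t: 18.55
eef_pos: [0.599, -0.1571, 0.0694]
tcp_rot: [0.068, 0.998, -0.0, 0.002]
ft_force: [3.7, 0.4, -3.8]
opening: 0.0225
grip_force: 69.4
```

```bash
python3 - <<'E'
from h import *
m=bot.camera_model("wrist"); s=bot.read_state(); im=bot.grab_frame("wrist"); g=cv2.cvtColor(im,cv2.COLOR_RGB2GRAY).astype(int)
print(list(zip(range(140,215,1),g[140:215,312:330].mean(1).round().astype(int)))); print(s["ft_force"],s["moment"])
d=np.array([-.9908,.1352,0])
for r in (160,170,180,190): print(r,(onz(m,(321,r),.109)-np.array(s["eef_pos"]))@d*1000,(onz(m,(321,r),.103)-np.array(s["eef_pos"]))@d*1000)
E
```

```text
[(140, np.int64(85)), (141, np.int64(86)), (142, np.int64(86)), (143, np.int64(85)), (144, np.int64(85)), (145, np.int64(86)), (146, np.int64(86)), (147, np.int64(86)), (148, np.int64(85)), (149, np.int64(85)), (150, np.int64(87)), (151, np.int64(85)), (152, np.int64(86)), (153, np.int64(86)), (154, np.int64(86)), (155, np.int64(85)), (156, np.int64(86)), (157, np.int64(86)), (158, np.int64(87)), (159, np.int64(87)), (160, np.int64(86)), (161, np.int64(87)), (162, np.int64(87)), (163, np.int64(87)), (164, np.int64(87)), (165, np.int64(87)), (166, np.int64(87)), (167, np.int64(87)), (168, np.int64(87)), (169, np.int64(88)), (170, np.int64(88)), (171, np.int64(88)), (172, np.int64(88)), (173, np.int64(88)), (174, np.int64(88)), (175, np.int64(88)), (176, np.int64(89)), (177, np.int64(90)), (178, np.int64(88)), (179, np.int64(89)), (180, np.int64(89)), (181, np.int64(90)), (182, np.int64(90)), (183, np.int64(96)), (184, np.int64(116)), (185, np.int64(137)), (186, np.int64(150)), (187, np.int64(160)), (188, np.int64(176)), (189, np.int64(185)), (190, np.int64(187)), (191, np.int64(187)), (192, np.int64(188)), (193, np.int64(188)), (194, np.int64(188)), (195, np.int64(188)), (196, np.int64(187)), (197, np.int64(188)), (198, np.int64(188)), (199, np.int64(188)), (200, np.int64(188)), (201, np.int64(188)), (202, np.int64(188)), (203, np.int64(188)), (204, np.int64(188)), (205, np.int64(188)), (206, np.int64(188)), (207, np.int64(188)), (208, np.int64(188)), (209, np.int64(188)), (210, np.int64(187)), (211, np.int64(188)), (212, np.int64(188)), (213, np.int64(188)), (214, np.int64(189))]
[ 3.66974306  0.37596189 -3.82051115] [-0.03684206 -0.57620175 -0.11269927]
160 63.540975783254545 62.9615329121557
170 61.01550091865502 60.28788319905833
180 58.458466765455576 57.58082254844073
190 55.86853632155601 54.83893551351586
```

Contact felt at 3.7 N exactly where expected, so the shoulder is home. I'll press slightly more to be sure, then draw it out straight.

Call:
drive_tool --motion '[[[-0.4,0.05,0],[0,0,0]],[[-0.4,0.05,0],[0,0,0]],[[-0.4,0.05,0],[0,0,0]]]'

```text
t: 18.98
eef_pos: [0.599, -0.1572, 0.0695]
tcp_rot: [0.068, 0.998, -0.0, 0.002]
ft_force: [5.9, -0.8, -4.7]
opening: 0.0232
grip_force: 69.3
```

Call:
drive_tool --motion '[[[1,-0.14,0],[0,0,0]],[[4,-0.55,0],[0,0,0]],[[9,-1.2,0],[0,0,0]],[[15,-2,0],[0,0,0]],[[22,-3,0],[0,0,0]],[[29,-4,0],[0,0,0]],[[36,-4.9,0],[0,0,0]],[[55,-7.5,0],[0,0,0]],[[85,-11.6,10],[0,0,0]],[[100,-13.6,40],[0,0,0]],[[100,-13.6,60],[0,0,0]],[[100,-13.6,60],[0,0,0]]]'

```text
t: 20.48
eef_pos: [0.6984, -0.1707, 0.1307]
tcp_rot: [0.068, 0.998, -0.0, 0.002]
ft_force: [0.6, 0.4, -3.2]
opening: 0.0229
grip_force: 69.6
```

Call:
drive_tool --motion '[[[0,0,0],[0,0,-0.18]],[[0,0,0],[0,0,-0.36]],[[0,0,0],[0,0,-0.54]],[[0,0,0],[0,0,-0.72]],[[0,0,0],[0,0,-0.9]],[[0,0,0],[0,0,-1.08]],[[0,0,0],[0,0,-1.26]],[[0,0,0],[0,0,-1.44]],[[0,0,0],[0,0,-1.62]],[[0,0,0],[0,0,-1.8]],[[0,0,0],[0,0,-1.98]],[[0,0,0],[0,0,-2.16]],[[0,0,0],[0,0,-2.34]],[[0,0,0],[0,0,-2.52]],[[0,0,0],[0,0,-2.7]],[[0,0,0],[0,0,-2.88]],[[0,0,0],[0,0,-3.06]],[[0,0,0],[0,0,-3.141]],[[0,0,0],[0,0,-3.141]],[[0,0,0],[0,0,-3.141]]]'

```text
t: 22.98
eef_pos: [0.6976, -0.1705, 0.1287]
tcp_rot: [0.998, -0.067, -0.002, -0.0]
ft_force: [0.4, 0.8, -2.7]
opening: 0.0227
grip_force: 69.5
```

```bash
python3 - <<'E'
from h import *
plan((.655,-.1645,.0693),-7.77)
s=bot.read_state();print(s["eef_pos"],s["joint_positions"],s["opening"])
E
```

```text
t 22.975 shift [-42.6   6.  -59.4] turn [-0.0006 -0.0033 -0.0023] F [ 0.4  0.8 -2.7]
[ 0.69756567 -0.1704825   0.12865873] [-3.22574907e-01  7.22208071e-01  1.19202108e+00 -4.88173676e-04
  1.23074059e+00  1.38168738e+00] 0.022656085666695195
```

Call:
drive_tool --motion '[[[-10,1.4,-30],[0,-0.003,-0.002]],[[-30,4.1,-55],[0,-0.003,-0.002]],[[-50,6.8,-59.4],[0,-0.003,-0.002]],[[-70,9.5,-59.4],[0,-0.003,-0.002]],[[-85,11.6,-59.4],[0,-0.003,-0.002]],[[-89.6,12.2,-59.4],[0,-0.003,-0.002]],[[-89.6,12.2,-59.4],[0,-0.003,-0.002]],[[-89.6,12.2,-59.4],[0,-0.003,-0.002]],[[-89.6,12.2,-59.4],[0,-0.003,-0.002]]]'

```text
t: 24.1
eef_pos: [0.609, -0.1585, 0.0698]
tcp_rot: [0.998, -0.068, 0.001, -0.0]
ft_force: [-0.7, -0.3, -4.0]
opening: 0.0229
grip_force: 69.4
```

Call:
drive_tool --motion '[[[-2,0.27,0],[0,0,0]],[[-4,0.54,0],[0,0,0]],[[-6,0.82,0],[0,0,0]],[[-7,0.95,0],[0,0,0]],[[-7,0.95,0],[0,0,0]],[[-7,0.95,0],[0,0,0]]]'

```text
t: 24.85
eef_pos: [0.6017, -0.1575, 0.0699]
tcp_rot: [0.998, -0.069, 0.0, -0.0]
ft_force: [-0.3, 0.0, -3.1]
opening: 0.0225
grip_force: 69.4
```

```bash
python3 - <<'E'
from h import *
plan((.601,-.1574,.0693),-7.77)
sc=bot.grab_frame("scene");m=bot.camera_model("scene")
o=np.array(bot.read_state()["eef_pos"]);d=np.array([.9908,-.1352,0]);u=np.array([0,0,.02])
print(proj(m,[o+u-d*.0485,o+u-d*.0575]))
save(cv2.resize(sc[236:296,260:340],(800,600),interpolation=2),"pics/o6.png")
E
```

```text
t 24.85 shift [-0.7  0.1 -0.6] turn [-0.0002  0.0009  0.0016] F [-0.3  0.  -3.1]
[[290.01986591 265.0569165 ]
 [287.4949436  263.50197355]]
```

View pics/o6.png

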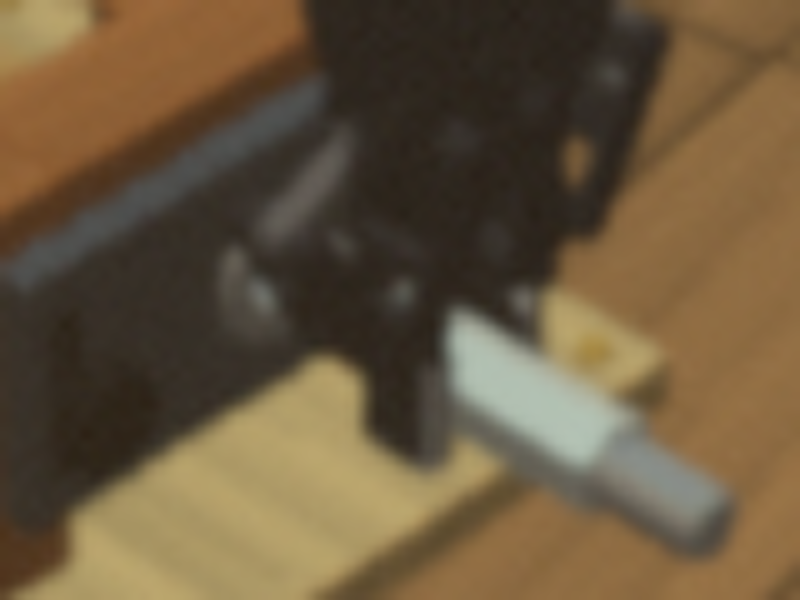

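The gauge is reversed, with the go end pointing outward at crop(690,510). The no-go end is just short of the bush at crop(260,290). Now I'll feel for contact in small steps.

Call:
drive_tool --motion '[[[-1,0.14,-0.3],[0,0,0.001]],[[-2,0.27,-0.6],[0,0,0.001]],[[-3,0.41,-0.6],[0,0,0.001]],[[-4,0.54,-0.6],[0,0,0.001]],[[-4,0.54,-0.6],[0,0,0.001]]]'

```text
t: 25.52
eef_pos: [0.5975, -0.1569, 0.0693]
tcp_rot: [0.998, -0.068, 0.0, -0.0]
ft_force: [0.0, 0.1, -3.7]
opening: 0.0227
grip_force: 69.4
```

Call:
drive_tool --motion '[[[-0.5,0.07,0],[0,0,0]],[[-1,0.14,0],[0,0,0]],[[-1.5,0.2,0],[0,0,0]],[[-1.5,0.2,0],[0,0,0]]]'

```text
t: 26.02
eef_pos: [0.596, -0.1567, 0.0692]
tcp_rot: [0.998, -0.068, 0.0, -0.0]
ft_force: [-0.1, 0.3, -2.8]
opening: 0.0227
grip_force: 69.4
```

Call:
drive_tool --motion '[[[-0.5,0.07,0],[0,0,0]],[[-1,0.14,0],[0,0,0]],[[-1,0.14,0],[0,0,0]]]'

```text
t: 26.4
eef_pos: [0.5951, -0.1566, 0.0693]
tcp_rot: [0.998, -0.068, 0.0, -0.0]
ft_force: [0.2, 0.0, -2.4]
opening: 0.0227
grip_force: 69.4
```

Call:
drive_tool --motion '[[[-0.5,0.07,0],[0,0,0]],[[-1,0.14,0],[0,0,0]],[[-1,0.14,0],[0,0,0]]]'

```text
t: 26.78
eef_pos: [0.5941, -0.1564, 0.0693]
tcp_rot: [0.998, -0.068, 0.0, -0.0]
ft_force: [-0.1, 0.5, -2.4]
opening: 0.0228
grip_force: 69.4
```

Call:
drive_tool --motion '[[[-0.5,0.07,0],[0,0,0]],[[-1,0.14,0],[0,0,0]],[[-1,0.14,0],[0,0,0]]]'

```text
t: 27.15
eef_pos: [0.5931, -0.1563, 0.0693]
tcp_rot: [0.998, -0.068, 0.0, -0.0]
ft_force: [0.5, -0.5, -3.3]
opening: 0.0226
grip_force: 69.4
```

Call:
drive_tool --motion '[[[-0.5,0.07,0],[0,0,0]],[[-1,0.14,0],[0,0,0]],[[-1,0.14,0],[0,0,0]]]'

```text
t: 27.52
eef_pos: [0.5924, -0.1563, 0.0694]
tcp_rot: [0.998, -0.068, 0.001, -0.0]
ft_force: [3.5, -0.3, -4.4]
opening: 0.0225
grip_force: 69.4
```

Contact at 3.5 N, right where the no-go face should be. I'll press lightly and hold for a little over a second.

Call:
drive_tool --motion '[[[-0.5,0.07,0],[0,0,0]],[[-0.5,0.07,0],[0,0,0]],[[-0.5,0.07,0],[0,0,0]]]'

```text
t: 27.9
eef_pos: [0.5924, -0.1563, 0.0695]
tcp_rot: [0.998, -0.068, 0.001, -0.0]
ft_force: [5.8, -1.1, -5.2]
opening: 0.0231
grip_force: 69.3
```

Call:
drive_tool --motion '[[[0,0,0],[0,0,0]],[[0,0,0],[0,0,0]],[[0,0,0],[0,0,0]],[[0,0,0],[0,0,0]],[[0,0,0],[0,0,0]],[[0,0,0],[0,0,0]],[[0,0,0],[0,0,0]],[[0,0,0],[0,0,0]]]'

```text
t: 28.9
eef_pos: [0.5924, -0.1563, 0.0695]
tcp_rot: [0.998, -0.068, 0.001, -0.0]
ft_force: [5.4, -0.6, -5.3]
opening: 0.023
grip_force: 69.3
```

No-go confirmed: 1.4 s at about 5.5 N, and it did not enter. Retreating and carrying the gauge back to its place.

Call:
drive_tool --motion '[[[1.5,-0.2,0],[0,0,0]],[[8,-1.1,0],[0,0,0]],[[30,-4,0],[0,0,0]],[[60,-8,10],[0,0,0]],[[80,-8,50],[0,0,0]],[[80,20,100],[0,0,0.05]],[[60,70,130],[0,0,0.1]],[[-113,426,130],[0,0,0.352]],[[-113,426,130],[0,0,0.352]],[[-113,426,130],[0,0,0.352]],[[-113,426,130],[0,0,0.352]],[[-113,426,130],[0,0,0.352]],[[-113,426,130],[0,0,0.352]],[[-113,426,130],[0,0,0.352]],[[-113,426,130],[0,0,0.352]],[[-113,426,130],[0,0,0.352]],[[-113,426,130],[0,0,0.352]]]'

```text
t: 31.02
eef_pos: [0.4791, 0.2691, 0.1993]
tcp_rot: [0.994, 0.107, 0.0, -0.0]
ft_force: [0.6, 0.9, -2.9]
opening: 0.0232
grip_force: 69.7
```

```bash
python3 - <<'E'
from h import *
plan((.4783,.2696,.0281),12.4)
E
```

```text
t 31.025 shift [  -0.8    0.5 -171.2] turn [-0.0004  0.0006  0.0019] F [ 0.6  0.9 -2.9]
```

Call:
drive_tool --motion '[[[-0.8,0.4,-50],[0,0,0.002]],[[-0.8,0.4,-100],[0,0,0.002]],[[-0.8,0.4,-135],[0,0,0.002]],[[-0.8,0.4,-155],[0,0,0.002]],[[-0.8,0.4,-163],[0,0,0.002]],[[-0.8,0.4,-166],[0,0,0.002]],[[-0.8,0.4,-166],[0,0,0.002]],[[-0.8,0.4,-166],[0,0,0.002]],[[-0.8,0.4,-166],[0,0,0.002]]]'

```text
t: 32.15
eef_pos: [0.4781, 0.2704, 0.0338]
tcp_rot: [0.994, 0.109, 0.001, -0.0]
ft_force: [-0.0, -0.3, -2.6]
opening: 0.0229
grip_force: 69.6
```

Call:
drive_tool --motion '[[[0,0,-0.7],[0,0,0]],[[0,0,-1.4],[0,0,0]],[[0,0,-2.1],[0,0,0]],[[0,0,-2.8],[0,0,0]],[[0,0,-3.5],[0,0,0]],[[0,0,-3.5],[0,0,0]]]'

```text
t: 32.9
eef_pos: [0.4778, 0.2703, 0.0297]
tcp_rot: [0.994, 0.109, 0.0, -0.0]
ft_force: [0.4, -0.2, -2.5]
opening: 0.0229
grip_force: 69.6
```

Call:
drive_tool --motion '[[[0.3,-0.5,-0.4],[0,0,0]],[[0.3,-0.5,-0.8],[0,0,0]],[[0.3,-0.5,-1.0],[0,0,0]],[[0.3,-0.5,-1.0],[0,0,0]]]'

```text
t: 33.4
eef_pos: [0.4781, 0.2698, 0.0288]
tcp_rot: [0.994, 0.109, 0.0, -0.0]
ft_force: [-0.3, 0.2, -3.1]
opening: 0.0225
grip_force: 69.6
```

Call:
drive_tool --motion '[[[0,0,-0.3],[0,0,0]],[[0,0,-0.6],[0,0,0]],[[0,0,-0.6],[0,0,0]]]'

```text
t: 33.78
eef_pos: [0.4781, 0.2698, 0.0282]
tcp_rot: [0.994, 0.109, 0.0, -0.0]
ft_force: [-0.8, -0.1, -2.1]
opening: 0.0227
grip_force: 69.9
```

Call:
drive_tool --motion '[[[0,0,-0.3],[0,0,0]],[[0,0,-0.6],[0,0,0]],[[0,0,-0.6],[0,0,0]]]'

```text
t: 34.15
eef_pos: [0.4781, 0.2698, 0.0281]
tcp_rot: [0.994, 0.109, 0.001, -0.0]
ft_force: [-3.3, -0.1, 10.4]
opening: 0.0227
grip_force: 71.6
```

Call:
drive_tool --motion '[[[0,0,-0.3],[0,0,0]],[[0,0,-0.5],[0,0,0]],[[0,0,-0.5],[0,0,0]]]'

```text
t: 34.52
eef_pos: [0.4781, 0.2698, 0.0281]
tcp_rot: [0.994, 0.109, 0.001, -0.0]
ft_force: [-5.8, -2.0, 21.3]
opening: 0.0227
grip_force: 73.0
```

Seated at the same height as when picked up (z 0.0281). I'll ease the load and open partway.

Call:
drive_tool --motion '[[[0,0,0.4],[0,0,0]],[[0,0,0.8],[0,0,0]],[[0,0,0.8],[0,0,0]]]'

```text
t: 34.9
eef_pos: [0.4781, 0.2698, 0.0281]
tcp_rot: [0.994, 0.109, 0.0, -0.0]
ft_force: [-2.9, -1.9, 7.0]
opening: 0.023
grip_force: 71.1
```

Call:
drive_tool --motion '[[[0,0,0],[0,0,0]],[[0,0,0],[0,0,0]],[[0,0,0],[0,0,0]],[[0,0,0],[0,0,0]],[[0,0,0],[0,0,0]],[[0,0,0],[0,0,0]]]' --hand 0.55 --newtons 20

```text
t: 35.65
eef_pos: [0.4781, 0.2698, 0.0279]
tcp_rot: [0.994, 0.109, 0.0, -0.0]
ft_force: [0.5, -0.1, 0.7]
opening: 0.0467
grip_force: 0.0
```

Call:
drive_tool --motion '[[[0,0,5],[0,0,0]],[[0,0,20],[0,0,0]],[[0,0,60],[0,0,0]],[[0,0,120],[0,0,0]],[[0,0,170],[0,0,0]],[[0,0,170],[0,0,0]],[[0,0,170],[0,0,0]],[[0,0,170],[0,0,0]]]'

```text
t: 36.65
eef_pos: [0.4775, 0.2695, 0.197]
tcp_rot: [0.994, 0.109, -0.001, 0.0]
ft_force: [0.4, -0.2, -0.3]
opening: 0.0472
grip_force: 0.0
```

```bash
python3 - <<'E'
from h import *
import pickle
s=bot.read_state(); print(s["eef_pos"],s["ft_force"])
im=bot.grab_frame("wrist"); m0,i0=pickle.load(open("w2.pkl","rb"))
for I in (i0,im):
    w=(I.min(2)>165)&(np.arange(480)[:,None]<290); w[:, :290]=0; w[:,360:]=0
    r=(I[:,:,0]>130)&(I[:,:,1]<60)&(np.arange(480)[:,None]<290); r[:,:280]=0; r[:,370:]=0
    for k in(w,r):
        y,x=np.nonzero(k); c=np.c_[x,y]; print(len(x),c.mean(0),c.min(0),c.max(0))
A=bot.grab_frame("scene").astype(int);B=np.load("pics/scene.npy").astype(int)
d=np.abs(A-B).sum(2)>60; d[:,:]&=True
n,l,st,_=cv2.connectedComponentsWithStats(d.astype(np.uint8)); print(st[1:][st[1:,4]>8])
E
```

```text
[0.47746089 0.2695138  0.19704601] [ 0.41094268 -0.23911381 -0.27840341]
3375 [322.24888889 202.10962963] [306 150] [338 256]
9 [320.77777778 264.88888889] [310 261] [332 268]
3470 [321.15504323 198.17809798] [305 145] [337 253]
2 [315.5 261. ] [315 259] [316 263]
[[   0    0  109  153 7257]
 [ 149    0   26    3   59]
 [ 126    0  140  170 8670]
 [ 283    0    9   27   93]
 [ 305    0   26   32  331]
 [ 197    2    3    6   12]
 [ 318    7   72   97 3553]
 [ 328   11    4    6   17]
 [ 215   40   20   26  289]
 [  15   59    8    7   37]
 [  13   67    5    7   23]
 [ 346  104   28   54  952]
 [   0  151   43   35  799]
 [   0  175   61   89 2817]]
```

The gauge is back as found, once the 3 mm camera offset is allowed for. In the scene image nothing has changed except the robot.

```bash
python3 -c "
from plant import bot
print(bot.hand_in())"
```

```text
the job is handed in; nothing more can be done
None
```

The bush check is done and handed in: the go end slid in until its shoulder seated (about 6 N), the no-go end did not enter when pressed for about 1.4 s at about 5.5 N, and the gauge is back in its place on the stand, released, at about 37 s on the robot clock.

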